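# Fill the condiment rack in order of height

## Robot

A 6-joint arm with a two-finger parallel gripper is mounted at the origin on a cart in front of the work surface, level with it; the furniture and walls round the work are solid. World frame = base frame: x ahead of the robot, y to its left, z up, the work surface at z = 0. Lengths are in m, angles in degrees, forces in N, time in s.
With the tool pointing down it reaches from about 0.35 to 0.725 m from the base axis. Payload 4.3 kg.
Tool frame: the origin (TCP) lies midway between the tips of the shut fingers; the grasp point (between the pads) lies 19 mm behind it; z points along the fingers, y is the line along which they close (so a half turn about z gives the same grasp; the last joint's range is limited). The gripper opens to 85 mm and grips with 20 to 120 N. Pads are 22 mm wide; open, the fingers measure 114 mm over their backs; the gripper's body (76 mm by 85 mm) begins 54 mm behind the grasp point. The pads swing forward as they close: fully open they stand 13 mm farther back than shut.
Start: joints at [-6.32, 21.618, 4.641, 73.018, 0, 83.68], TCP at [0.575, 0, 0.231] pointing down, gripper open.
Joint ranges: [-156.06, 156.06], [-48.1, 94.91], [-58.44, 69.94], [-101.28, 121.22], [-78.64, 73.56], [-180, 180]. Speed limits (degrees/s): [147.25, 147.25, 180, 180, 180, 180].

## Interface

Orientations are given as a 3x3 rotation matrix whose columns are the frame's x, y, z axes.
In Python, from workcell import move_pose, movel, goto_joints, release, grab, pause, inverse_kinematics, observe, camera, PlanningError, close_job gives the robot as it stands. Calls block until the motion is done:
- move_pose(position, orientation): joint-space move of the TCP to a pose.
- movel(position, attitude=None, velocity=0.15): straight line of the TCP; attitude=None keeps the orientation; velocity is the mean speed in m/s.
- goto_joints(angles): joint-space move.
- release() and grab(grasp_force=None): open the fingers fully, or close them until they stop; grasp_force is the grip in N (None keeps the last).
- pause(seconds).
- inverse_kinematics(position, orientation): joint angles nearest the present ones, or None.
- observe(): the state.
- camera(name): name is "scene" or "side" or "wrist"; returns a dict with "img" (400x640x3 uint8, red, green, blue), "K" (3x3 intrinsics, pixels), "R" (3x3) and "t" (3): a world point X has camera coordinates R X + t. Camera axes: x right, y down, z forward; pixel columns grow to the right and rows downward; lengths in m; the calibration is good to about 2 mm. A picture is of the moment at which its call begins. There is no depth.
A pose or a line that the arm cannot do raises PlanningError and nothing moves.
- close_job(): hands the job in; it is judged then, once.
The state is a dict: "time_s": time; "joints": joint angles; "dq": joint speeds; "joint_efforts": joint torques, N m; "ee_pos": TCP position; "tool_rot": TCP orientation; "ft_force": force on the tool from outside, world axes, zero at the start; "ft_torque": the same for the moment, N m; "width": finger opening in m; "gripper_force": force on a finger pad.
Only numpy, scipy, OpenCV 4.12 (cv2) and the standard library are available. Lean on these libraries where they do the work, as an engineer would, in place of code of your own. Each camera call takes 0.05 s, during which the arm holds its last target. There are 200 camera calls.

## Task

Put the pepper mill, the sugar shaker, the spice jar and the food tin that stand along the front of the worktop into the four empty sockets of the condiment rack, one in each, so that the row steps down in height from the tall bottle at one end to the low dish at the other. Stand each one upright on the floor of its socket without letting anything fall over, and leave the bottle and the dish in their end sockets.

Things in the scene. Friction and masses are not known exactly. Their poses are not given: they have to be found in the camera images.
- rack: fixed dark wooden condiment rack, 98 x 530 x 25 mm, a steel handle at each end. Six round sockets in a row, 76 mm wide, 15 deep, centres at x = 0, y = -210, -126, -42, 42, 126, 210 mm in its frame; the bottle and the dish stand in the end ones, four are empty. Origin: centre of the underside on the worktop; x away from the robot, y along the row, z up. Socket floors z = 10, board top z = 25 mm.
- oil_bottle: tall pink bottle with a dark cap, 45 mm across, 193 mm high, standing in one end socket of the rack (either end): marks the tall end. Origin: centre of its underside; z up.
- dish: small round red dish, 69 mm across, 32 mm high, standing in the other end socket: marks the low end. Origin: centre of its underside; z up.
- pepper_mill: turned wooden pepper mill, 150 mm high; foot 58 mm across; rounded wooden head about 50 mm across between 109 and 138 mm, small steel knob 12 mm wide on top of it. To the fingers the body below 108 mm is a plain 58 mm wide solid. The head does not turn. 0.18 kg. Origin: centre of its underside; z up.
- shaker: sugar shaker of clear glass with white sugar in it and a red cap, 60 mm across, 119 mm high (glass up to 92 mm, cap 52 mm across above that). 0.18 kg. Origin: centre of its underside; z up.
- spice_jar: slim round spice jar with an ochre-and-white label and a black cap, 41 mm across all the way up, 105 mm high. 0.11 kg. Origin: centre of its underside; z up.
- food_tin: small round food tin, 57 mm across, 72 mm high, cylindrical. 0.18 kg. Origin: centre of its underside; z up.
There are look-alikes about, which are no part of the job. There is more than one size of the dish; the one meant has the size given above. What is shaped like the spice_jar but yellow is not meant.

How it is judged (in metres and radians):
At the end, for the whole second after the job is handed in: From bottle to dish the sockets hold mill, shaker, spice jar, tin; bottle and dish still in the end sockets. All six stand on the socket floors (within 5 mm), within 22 mm of the socket centre along and across the row, upright within 0.1 rad, released and at rest (x of pepper_mill in the frame of rack between -0.022 and 0.022 m and z of each of pepper_mill, shaker, spice_jar, food_tin, oil_bottle, dish in the frame of rack below 0.015 m and angle between each of pepper_mill, shaker, spice_jar, food_tin, oil_bottle, dish's own z axis and vertical below 0.1 rad and linear speed of each of pepper_mill, shaker, spice_jar, food_tin, oil_bottle, dish below 0.02 m/s and angular speed of each of pepper_mill, shaker, spice_jar, food_tin, oil_bottle, dish below 0.2 rad/s and x of shaker in the frame of rack between -0.022 and 0.022 m and x of spice_jar in the frame of rack between -0.022 and 0.022 m and x of food_tin in the frame of rack between -0.022 and 0.022 m and x of oil_bottle in the frame of rack between -0.022 and 0.022 m and x of dish in the frame of rack between -0.022 and 0.022 m and ((y of oil_bottle in the frame of rack between 0.188 and 0.232 m and y of dish in the frame of rack between -0.232 and -0.188 m and y of pepper_mill in the frame of rack between 0.104 and 0.148 m and y of shaker in the frame of rack between 0.02 and 0.064 m and y of spice_jar in the frame of rack between -0.064 and -0.02 m and y of food_tin in the frame of rack between -0.148 and -0.104 m) or (y of oil_bottle in the frame of rack between -0.232 and -0.188 m and y of dish in the frame of rack between 0.188 and 0.232 m and y of pepper_mill in the frame of rack between -0.148 and -0.104 m and y of shaker in the frame of rack between -0.064 and -0.02 m and y of spice_jar in the frame of rack between 0.02 and 0.064 m and y of food_tin in the frame of rack between 0.104 and 0.148 m))); the robot touches nothing.
It fails at once if the bottle or the dish is knocked over or taken out of its end socket (angle between any of oil_bottle, dish's own z axis and vertical above 0.5 rad or distance of any of oil_bottle, dish from where it was at the start of the episode above 0.05 m).
It fails at once if one of the four things falls over (angle between any of pepper_mill, shaker, spice_jar, food_tin's own z axis and vertical above 1 rad).
It also fails if it takes over 99 s, if anything falls off the work surface, if the arm or the gripper's body presses on something with over 40 N, if the wrist force passes 120 N, or if a joint passes its speed limit or range.

## Working session

There is one attempt and no reset: what is moved stays moved. The work goes in short steps, each a Python script; the robot and the scene stay as the last script left them, time stands still between calls to the robot, and variables do not carry over. Pictures are saved under pics/ and viewed, at most 14 in all, crops included, and the job is handed in when it is done.

```bash
mkdir -p pics; ls; python3 - <<'E'
from workcell import *
import cv2
for n in("scene","side","wrist"):
    c=camera(n);cv2.imwrite(f"pics/{n}0.png",c["img"][:,:,::-1]);print(n,c["K"].tolist(),c["R"].round(4).tolist(),c["t"].round(4).tolist())
o=observe();print(o)
E
```

```text
pics
scene [[465.56619145458575, 0.0, 327.50109598564825], [0.0, 465.56619145458575, 205.48422009236052], [0.0, 0.0, 1.0]] [[-0.6624, -0.7489, 0.0174], [-0.4284, 0.3597, -0.8289], [0.6145, -0.5566, -0.5591]] [0.4896, 0.2552, 1.0617]
side [[417.43239029921915, 0.0, 318.0485555776411], [0.0, 417.43239029921915, 197.795166799299], [0.0, 0.0, 1.0]] [[-0.9964, -0.0823, 0.0193], [-0.0631, 0.5725, -0.8175], [0.0562, -0.8157, -0.5757]] [0.5842, 0.0056, 1.6044]
wrist [[344.06721325306563, 0.0, 315.07476064431], [0.0, 344.06721325306563, 202.64876335339633], [0.0, 0.0, 1.0]] [[1.0, 0.0006, -0.0007], [0.0008, -0.9467, 0.3222], [-0.0004, -0.3222, -0.9467]] [-0.5745, -0.0425, 0.3808]
{'time_s': 0.15, 'joints': array([-6.31859853e+00,  2.16522971e+01,  4.58200654e+00,  7.30171860e+01,
        4.76731848e-04,  8.36801966e+01]), 'dq': array([ 0.09253107, -0.17822774,  0.19959659, -0.01961483, -0.1453569 ,
        0.0697693 ]), 'joint_efforts': array([ 1.00972400e-03, -4.64035428e+01,  2.70170492e+01,  1.39211598e-02,
       -6.30224304e-05,  7.89257683e-06]), 'ee_pos': array([5.74521319e-01, 7.29639956e-05, 2.30585426e-01]), 'tool_rot': array([[-2.08885085e-05,  9.99998850e-01, -1.51656331e-03],
       [ 9.99999984e-01,  2.11559023e-05,  1.76299845e-04],
       [ 1.76331727e-04, -1.51655960e-03, -9.99998834e-01]]), 'ft_force': array([ 0.05742299,  0.01745246, -0.29344087]), 'ft_torque': array([0.00237829, 0.01259205, 0.01299541]), 'gripper_force': 0.0, 'width': 0.08527677437750052}
```

View pics/scene0.png

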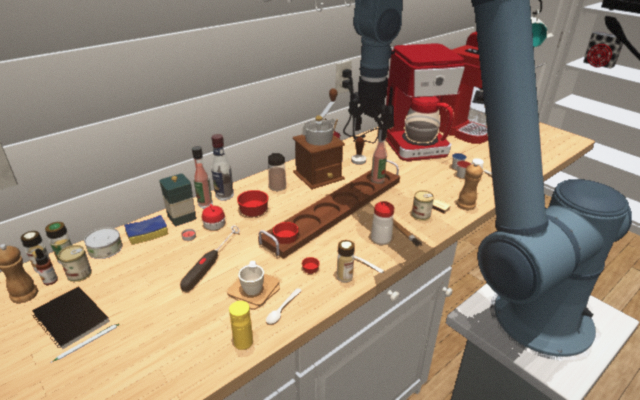

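View pics/side0.png

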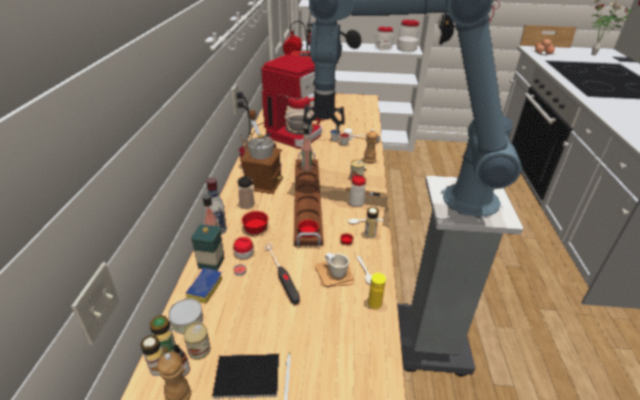

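View pics/wrist0.png

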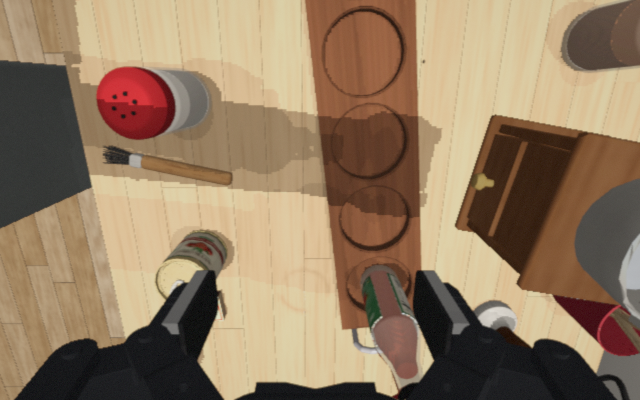

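Scene: the bottle stands at the −y end (379,160) and the dish at the +y end (285,232). Along the front, from −y to +y, are the mill (470,187), tin (423,205), shaker (383,222) and jar (345,260). I'll survey them next with the wrist camera.

```bash
cat > h.py <<'E'
from workcell import *
import numpy as np, cv2, pickle
Rd=np.array([[0,1,0],[1,0,0],[0,0,-1.]])  # tool down, fingers close along world x
def ray(c,px):
    d=c["R"].T@np.linalg.inv(c["K"])@np.array([px[0],px[1],1.]); return -c["R"].T@c["t"], d/np.linalg.norm(d)
def onplane(c,px,z):
    o,d=ray(c,px); return o+d*(z-o[2])/d[2]
def tri(rays):
    A=np.zeros((3,3));b=np.zeros(3)
    for o,d in rays:
        P=np.eye(3)-np.outer(d,d);A+=P;b+=P@o
    X=np.linalg.solve(A,b); return X,[np.linalg.norm((np.eye(3)-np.outer(d,d))@(X-o)) for o,d in rays]
def proj(c,X):
    p=c["K"]@(c["R"]@np.asarray(X)+c["t"]); return p[:2]/p[2]
E
python3 - <<'E'
from h import *
V=[]
for y in (-0.25,-0.12,0.0,0.14):
    for x in (0.5,):
        try: move_pose([x,y,0.36],Rd)
        except PlanningError as e: print(y,e);continue
        pause(.2); c=camera("wrist"); V.append(c); print(y,(-c["R"].T@c["t"]).round(3))
pickle.dump(V,open("V.pkl","wb"))
m=[cv2.resize(v["img"][:,:,::-1],(400,250)) for v in V]
cv2.imwrite("pics/m.png",np.vstack([np.hstack(m[:2]),np.hstack(m[2:])]))
print(observe()["time_s"])
E
```

```text
-0.25 [ 0.5   -0.166  0.503]
-0.12 [ 0.5   -0.038  0.503]
0.0 [0.5   0.082 0.503]
0.14 [0.5   0.222 0.503]
4.0167
```

View pics/m.png

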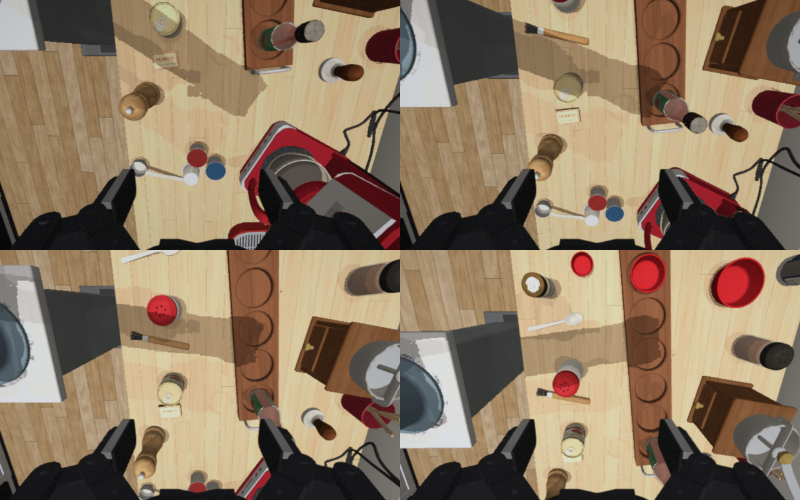

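The wrist views are clear; the image top is +y. Full-resolution pixels are: mill head (213,171) in v0 and (227,275) in v1, tin top (266,32) in v0 and (268,138) in v1, shaker cap (259,95) in v2 and (265,212) in v3, and jar cap (220,55) in v3. I'll take near-vertical views over each object, plus a second baseline view.

```bash
python3 - <<'E'
from h import *
V=pickle.load(open("V.pkl","rb"))
def T(*a): X,e=tri([ray(V[i],p) for i,p in a]); print(X.round(3),np.round(e,3)); return X
m=T((0,(213,171)),(1,(227,275))); t=T((0,(266,32)),(1,(268,138))); s=T((2,(259,95)),(3,(265,212)))
j=onplane(V[3],(224,56),.105); print(j.round(3))
N=[]
for n,X in zip("mtsj",(m,t,s,j)):
    for dx,dy in ((0.01,-.082),(0.05,-.0),):
        x=max(X[0]+dx,.385); y=X[1]+dy
        try: move_pose([x,y,0.34],Rd)
        except PlanningError as e: print(n,x,y,e);continue
        pause(.2); c=camera("wrist"); c["n"]=n; N.append(c); print(n,proj(c,[X[0],X[1],X[2]]).round(0))
pickle.dump(N,open("N.pkl","wb"))
I=[]
for c in N:
    I.append(cv2.resize(c["img"][:,:,::-1],(400,250))); 
I=[np.ascontiguousarray(c["img"][0:250,140:400,::-1]) for c in N]
I=[cv2.resize(i,(200,192)) for i in I]
cv2.imwrite("pics/n.png",np.vstack([np.hstack(I[:4]),np.hstack(I[4:])]) if len(I)==8 else np.hstack(I))
print(observe()["time_s"])
E
```

```text
[ 0.393 -0.253  0.142] [0.002 0.002]
[ 0.439 -0.104  0.041] [0.001 0.001]
[0.438 0.072 0.099] [0. 0.]
[0.404 0.251 0.105]
m [303.  87.]
m [266. 171.]
t [306.  85.]
t [276. 152.]
s [305.  85.]
s [271. 162.]
j [304.  85.]
j [270. 163.]
11.0083
```

View pics/n.png

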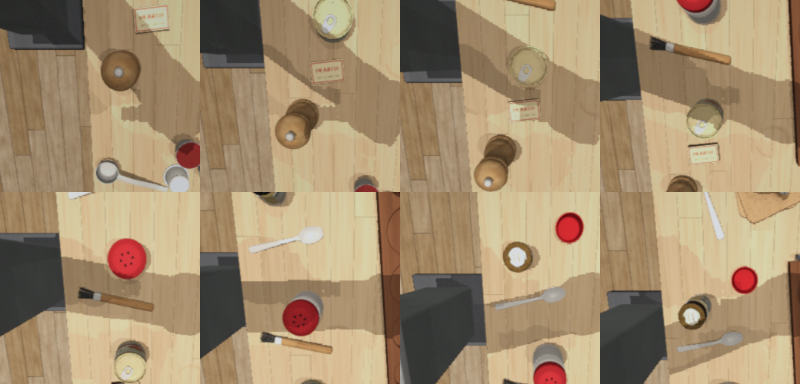

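Row 1 shows the mill and tin, row 2 the shaker and jar. The first of each pair is nearly vertical: mill knob (296,94), tin (304,86), shaker (305,86), jar (292,85). Next I'll refine these with circle fits, and measure the sockets and the rack in V.

```bash
python3 - <<'E'
from h import *
N=pickle.load(open("N.pkl","rb")); V=pickle.load(open("V.pkl","rb"))
def hough(c,p,r0,r1,w=45):
    g=cv2.medianBlur(cv2.cvtColor(c["img"],cv2.COLOR_RGB2GRAY),3)
    x0,y0=max(int(p[0])-w,0),max(int(p[1])-w,0); g=g[y0:y0+2*w,x0:x0+2*w]
    k=cv2.HoughCircles(cv2.resize(g,None,fx=2,fy=2,interpolation=cv2.INTER_CUBIC),cv2.HOUGH_GRADIENT,1,200,param1=100,param2=12,minRadius=int(2*r0),maxRadius=int(2*r1))
    if k is None: return None
    k=k[0,0]/2; return np.array([k[0]+x0-.25,k[1]+y0-.25,k[2]])
def blob(c,p,f,w=35):
    hsv=cv2.cvtColor(c["img"],cv2.COLOR_RGB2HSV).astype(int); m=f(hsv).astype(np.uint8); a=np.zeros_like(m)
    x,y=map(int,p); a[max(y-w,0):y+w,x-w:x+w]=m[max(y-w,0):y+w,x-w:x+w]
    n,l,st,ce=cv2.connectedComponentsWithStats(a); i=1+np.argmax(st[1:,4]); return ce[i],st[i]
knob=lambda h:(h[...,1]<70)&(h[...,2]>110)
red=lambda h:((h[...,0]<8)|(h[...,0]>172))&(h[...,1]>150)
for n,i,p,f,w in (("knob",0,(296,94),knob,12),("knob",1,(257,177),knob,12),("shk",4,(305,86),red,40),("jar",6,(292,85),knob,20),("jar",7,(261,160),knob,20)):
    print(n,i,*blob(N[i],p,f,w))
H={}
for n,i,p,r in (("mill",0,(296,94),(18,32)),("tin",2,(304,86),(18,32)),("tin2",3,(276,154),(16,32)),("shk",4,(305,86),(18,35)),("jar",6,(292,85),(12,26)),("jar2",7,(261,160),(12,26))):
    print(n,hough(N[i],p,*r))
# sockets: Hough on V views
for i,c in enumerate(V):
    g=cv2.medianBlur(cv2.cvtColor(c["img"],cv2.COLOR_RGB2GRAY),3)
    k=cv2.HoughCircles(g[:,360:460],cv2.HOUGH_GRADIENT,1,30,param1=60,param2=14,minRadius=23,maxRadius=32)
    if k is not None:
        for q in sorted(k[0].tolist(),key=lambda q:q[1]): print(i,round(q[0]+360),round(q[1]),q[2],onplane(c,(q[0]+360,q[1]),.025).round(4))
E
```

```text
knob 0 [293.63636364  93.48760331] [288  88  13  12 121]
knob 1 [256.26415094 177.67924528] [251 172  12  12 106]
shk 4 [304.75487329  86.52192982] [ 280   61   50   52 2052]
jar 6 [292.23404255  84.08297872] [280  72  25  26 470]
jar 7 [258.65479452 161.52054795] [248 151  23  22 365]
mill [297.   91.5  26.5]
tin [311.   89.5  26.4]
tin2 [275.  156.5  23.1]
shk [305.   88.5  24.6]
jar [292.5   84.    19.95]
jar2 [260.   160.    18.75]
0 426 68 27.899999618530273 [ 0.6446 -0.1445  0.025 ]
0 454 274 26.700000762939453 [ 0.7211 -0.4475  0.025 ]
0 390 384 27.0 [ 0.6345 -0.6688  0.025 ]
1 416 30 31.399999618530273 [0.6268 0.027  0.025 ]
1 420 96 28.100000381469727 [ 0.6394 -0.0509  0.025 ]
1 416 160 31.399999618530273 [ 0.6436 -0.1384  0.025 ]
2 404 62 31.399999618530273 [0.6149 0.1106 0.025 ]
2 406 124 31.399999618530273 [0.6241 0.031  0.025 ]
2 408 180 25.700000762939453 [ 0.635  -0.0479  0.025 ]
2 410 240 24.299999237060547 [ 0.6461 -0.1409  0.025 ]
3 392 36 30.299999237060547 [0.5987 0.281  0.025 ]
3 394 104 31.399999618530273 [0.606  0.1972 0.025 ]
3 396 162 30.299999237060547 [0.6145 0.1183 0.025 ]
3 398 212 31.399999618530273 [0.6231 0.0429 0.025 ]
3 400 262 24.600000381469727 [ 0.6324 -0.0387  0.025 ]
```

```bash
python3 - <<'E'
from h import *
N=pickle.load(open("N.pkl","rb")); V=pickle.load(open("V.pkl","rb"))
P=lambda n,X:print(n,X[0].round(4),np.round(X[1],4))
P("knob",tri([ray(N[0],(293.6,93.5)),ray(N[1],(256.3,177.7))]))
P("jar",tri([ray(N[6],(292.3,84)),ray(N[7],(259.5,160.7))]))
R=[]
for x,y in ((.60,.10),(.62,-.06)):
    move_pose([x,y,.34],Rd); pause(.2); R.append(camera("wrist"))
pickle.dump(R,open("R.pkl","wb")); print(observe()["time_s"])
b=lambda c,x,y,w,h,s:cv2.resize(c["img"][y:y+h,x:x+w,::-1],(s[0],s[1]),interpolation=cv2.INTER_CUBIC)
top=np.hstack([b(R[0],240,0,200,300,(200,300)),b(R[1],240,0,200,300,(200,300)),b(V[3],340,0,150,300,(150,300))])
bot=np.hstack([b(N[2],260,40,90,90,(270,270)),b(N[3],235,110,90,90,(270,270))])
bot=np.hstack([bot,np.zeros((270,10,3),np.uint8)])
cv2.imwrite("pics/r.png",np.vstack([top,bot]))
E
```

```text
knob [ 0.3842 -0.2585  0.1477] [0.0001 0.0001]
jar [0.3913 0.2528 0.0999] [0.0001 0.0001]
13.0417
```

View pics/r.png

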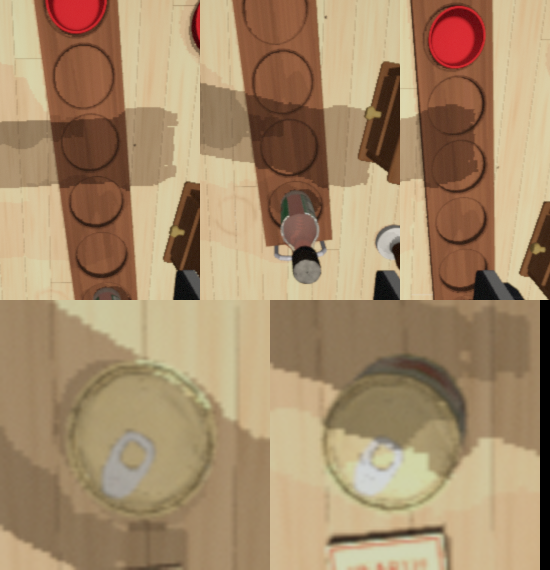

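The tin top is at (306.7,85.7) in N2 and (276,156.7) in N3. Rack R0 has socket rims at (323,76), (330,142), (336,200) and (341,254), and R1 at (323,82) and (330,147). Now I'll fit the rack frame.

```bash
python3 - <<'E'
from h import *
N=pickle.load(open("N.pkl","rb")); R=pickle.load(open("R.pkl","rb")); V=pickle.load(open("V.pkl","rb"))
P=lambda n,X:print(n,X[0].round(4),np.round(X[1],4))
P("tin",tri([ray(N[2],(306.7,85.7)),ray(N[3],(276,156.7))]))
print("shk",onplane(N[4],(304.8,86.5),.119).round(4))
def hc(c,p,r0,r1,w=50):
    g=cv2.createCLAHE(4,(4,4)).apply(cv2.cvtColor(c["img"],cv2.COLOR_RGB2GRAY)); x0,y0=p[0]-w,max(p[1]-w,0)
    g=cv2.resize(cv2.GaussianBlur(g[y0:p[1]+w,x0:p[0]+w],(3,3),0),None,fx=3,fy=3,interpolation=cv2.INTER_CUBIC)
    k=cv2.HoughCircles(g,cv2.HOUGH_GRADIENT,1,500,param1=80,param2=10,minRadius=3*r0,maxRadius=3*r1)
    k=k[0,0]/3; return k[0]+x0-.33,k[1]+y0-.33,k[2]
obs=[]
for j,c,p,k in ((0,R[0],(323,76),4),(0,R[0],(330,142),3),(0,R[0],(336,200),2),(1,R[1],(323,82),3),(1,R[1],(330,147),2)):
    q=hc(c,p,25,32); X=onplane(c,q[:2],.025); Y=onplane(c,p,.025); obs.append((k,X,Y)); print(j,k,np.round(q,1),X.round(4),Y.round(4))
# rack long edges at board top from brown mask, R0
c=R[0]; hsv=cv2.cvtColor(c["img"],cv2.COLOR_RGB2HSV); 
for r in (60,85,110,230): print(r,hsv[r,270:400:6].tolist()[:22:2])
P("rim h3",tri([ray(R[0],(330,142)),ray(R[1],(323,82))])); P("rim h2",tri([ray(R[0],(336,200)),ray(R[1],(330,147))]))
h=cv2.cvtColor(V[3]["img"],cv2.COLOR_RGB2HSV).astype(int); m=(((h[...,0]<8)|(h[...,0]>172))&(h[...,1]>150)).astype(np.uint8); m[:,:350]=0;m[:,440:]=0;m[90:]=0
n,l,st,ce=cv2.connectedComponentsWithStats(m); i=1+np.argmax(st[1:,4]); print("dish",st[i],onplane(V[3],ce[i],.035).round(4))
E
```

```text
tin [ 0.4409 -0.1053  0.0645] [0.0007 0.0007]
shk [0.4388 0.0704 0.119 ]
0 4 [324.8  76.2  30.3] [0.612  0.1955 0.025 ] [0.6097 0.1957 0.025 ]
0 3 [336.2 151.5  31.8] [0.6284 0.1007 0.025 ] [0.6199 0.1134 0.025 ]
0 2 [335.8 200.8  27.8] [0.6295 0.0309 0.025 ] [0.6297 0.0321 0.025 ]
1 3 [322.5  80.2  27.7] [0.6298 0.0308 0.025 ] [0.6305 0.0286 0.025 ]
1 2 [328.5 146.2  29.9] [ 0.6386 -0.0521  0.025 ] [ 0.6406 -0.0532  0.025 ]
60 [[26, 57, 215], [14, 115, 171], [11, 148, 133], [10, 147, 132], [11, 144, 136], [11, 145, 146], [11, 143, 148], [11, 146, 143], [21, 73, 214], [20, 75, 201], [18, 85, 214]]
85 [[25, 56, 217], [24, 60, 216], [10, 145, 102], [11, 143, 136], [11, 147, 142], [11, 144, 149], [11, 142, 156], [11, 148, 124], [21, 68, 216], [21, 71, 215], [17, 90, 213]]
110 [[18, 76, 216], [18, 81, 215], [11, 143, 144], [11, 146, 140], [11, 143, 139], [11, 144, 150], [11, 142, 151], [11, 147, 134], [16, 94, 168], [17, 91, 169], [17, 94, 165]]
230 [[18, 76, 217], [20, 71, 217], [18, 79, 216], [11, 140, 131], [11, 147, 125], [11, 149, 137], [10, 145, 125], [11, 143, 130], [11, 146, 138], [20, 73, 217], [19, 74, 217]]
rim h3 [ 0.6429  0.0334 -0.4915] [0.0005 0.0005]
rim h2 [ 0.6647 -0.1421 -0.5006] [0.0002 0.0002]
dish [ 368    5   58   64 2928] [0.6017 0.2784 0.035 ]
```

Frames are consistent: rack centre is about (0.625, 0.072), yaw 6.4°. The dish is predicted at (0.602,0.280) and measured at (0.602,0.278). Starting with the tin.

```bash
cat >> h.py <<'E'
th=np.radians(6.4); rx=np.array([np.cos(th),np.sin(th),0]); ry=np.array([-np.sin(th),np.cos(th),0])
RT=np.column_stack([ry,rx,[0,0,-1]]); RC=np.array([.6249,.0717,0])
def pick(x,y,zg,F=40,hi=.27):
    p=observe()["ee_pos"]; 
    if p[2]<hi-.01: movel([p[0],p[1],hi],velocity=.3)
    move_pose([x,y,hi],RT); movel([x,y,zg],velocity=.2); grab(F); pause(.2)
    o=observe(); print("grip",o["width"],o["gripper_force"],o["ft_force"].round(1)); return o["width"]
def place(x,y,zg,s,dz=.0115,hi=.27):
    g=RC+ry*s
    movel([x,y,zg+.03],velocity=.12); movel([x,y,hi],velocity=.3); o=observe();print("lift",o["width"],o["ft_force"].round(1))
    movel([.46,g[1],hi],velocity=.3); movel([g[0],g[1],hi],velocity=.3)
    movel([g[0],g[1],zg+.04],velocity=.25); movel([g[0],g[1],zg+dz],velocity=.06); pause(.2)
    o=observe();print("down",o["width"],o["ft_force"].round(1),o["ee_pos"].round(4),(g[:2]).round(4))
def letgo():
    release(); pause(.3); p=observe()["ee_pos"]; movel([p[0],p[1],.27],velocity=.25); print("t",observe()["time_s"])
E
python3 - <<'E'
from h import *
x,y=.4405,-.1055
w=pick(x,y,.028)
if w>.05:
    place(x,y,.028,.126); cv2.imwrite("pics/p1.png",camera("side")["img"][100:300,200:450,::-1].repeat(2,0).repeat(2,1))
    letgo()
E
```

```text
grip 0.05669973967781512 42.157267928123474 [-0.5  0.2  4.9]
lift 0.05650943693373875 [-0.8  0.2 -2.8]
down 0.05666345530206892 [ 0.1 -0.3 -2. ] [0.6109 0.1969 0.0391] [0.6109 0.1969]
t 22.4667
```

```bash
python3 - <<'E'
from h import *
move_pose([.58,.10,.34],RT); pause(.1); c=camera("wrist"); pickle.dump(c,open("c1.pkl","wb"))
cv2.imwrite("pics/c1.png",c["img"][0:300,200:500,::-1])
print([proj(c,RC+ry*s+np.array([0,0,.025])).round() for s in (.126,.042,-.042)], proj(c,RC+ry*.126+np.array([0,0,.082])).round())
E
```

```text
[array([349.,  78.]), array([347., 145.]), array([345., 205.])] [354.  77.]
```

View pics/c1.png

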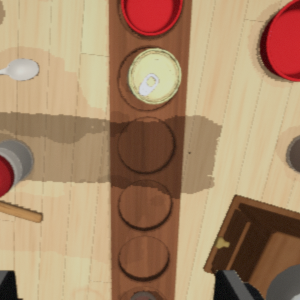

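The tin is centred at (353,76), against a prediction of (354,77), and the empty rims match at (347,145) and (345,205). Next is the jar, then the shaker.

```bash
python3 - <<'E'
from h import *
x,y,z=.3913,.2528,.047
w=pick(x,y,z)
if .035<w<.047:
    place(x,y,z,.042); letgo()
    x,y,z=.4388,.0704,.052
    w=pick(x,y,z)
    if .05<w<.068: place(x,y,z,-.042); letgo()
E
```

```text
grip 0.04000516956043907 39.580843448638916 [-1.5 -0.5  6.2]
lift 0.039773828319123794 [ 0.5 -0.4 -1.8]
down 0.03991809845435289 [-0.4  0.3 -1.5] [0.6202 0.1134 0.0583] [0.6202 0.1134]
t 32.1833
grip 0.05372897016643659 41.00991945597343 [-1.4  0.9  6. ]
lift 0.053759325212151564 [-0.5  0.3 -1.4]
down 0.05394130484585693 [-1.9 -0.7  2.2] [0.6293 0.03   0.0633] [0.6296 0.03  ]
t 40.375
```

```bash
python3 - <<'E'
from h import *
move_pose([.57,.0,.34],RT); pause(.1); c=camera("wrist")
print([proj(c,RC+ry*s+np.array([0,0,h])).round() for s,h in ((.126,.082),(.042,.115),(-.042,.129),(-.126,.025))])
a=cv2.resize(c["img"][0:300,200:500,::-1],(400,400))
s=camera("scene")["img"][120:280,240:500,::-1]; s=cv2.resize(s,(400,246)); s=np.vstack([s,np.zeros((154,400,3),np.uint8)])
cv2.imwrite("pics/c2.png",np.hstack([a,s]))
E
```

```text
[array([378., -29.]), array([379.,  60.]), array([377., 147.]), array([360., 195.])]
```

View pics/c2.png

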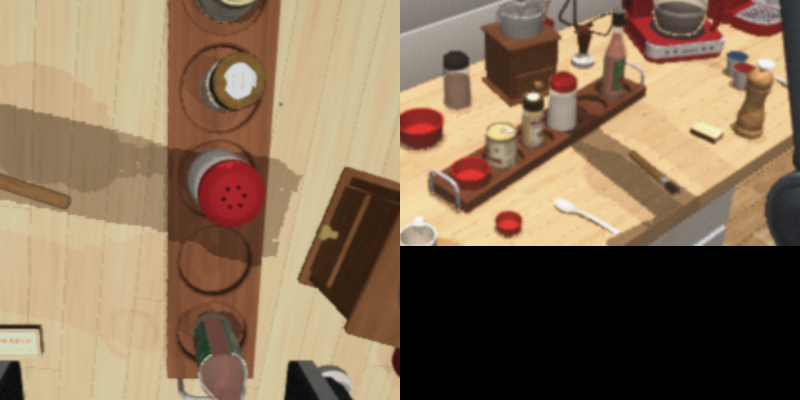

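The jar is centred and the shaker about 4 mm off, which is within the socket; all are upright. Now the mill.

```bash
python3 - <<'E'
from h import *
x,y,z=.385,-.258,.080
w=pick(x,y,z,50)
if .044<w<.064: place(x,y,z,-.126,hi=.29)
E
```

```text
grip 0.047254714777311434 49.984906737066694 [-2.3  0.5  6.3]
lift 0.04729227883371601 [-0.   0.4 -1.9]
down 0.047237788859463774 [-2.1  0.3  1.3] [ 0.6385 -0.0534  0.0912] [ 0.6389 -0.0535]
```

```bash
python3 - <<'E'
from h import *
f=lambda n,x,y,w,h:cv2.resize(camera(n)["img"][y:y+h,x:x+w,::-1],(390,390),interpolation=cv2.INTER_CUBIC)
cv2.imwrite("pics/d.png",np.hstack([f("scene",280,100,140,140),f("side",240,120,130,130)]))
E
```

```text
(no output)
```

View pics/d.png

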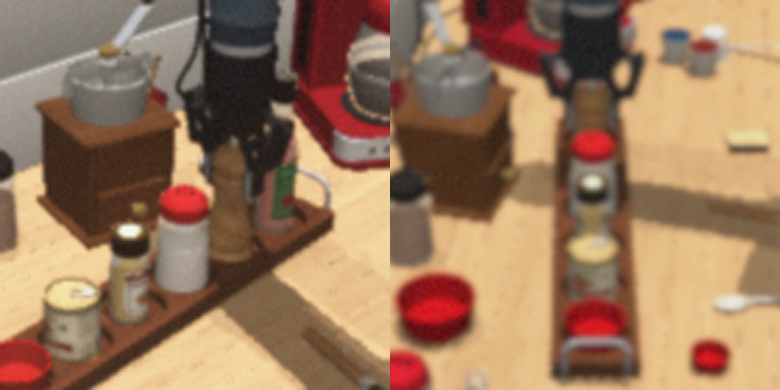

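The mill is upright in its socket beside the bottle, held by the head. The others stand straight. Release and verify from above.

```bash
python3 - <<'E'
from h import *
release(); pause(.3); p=observe()["ee_pos"]; movel([p[0],p[1],.34],velocity=.2)
move_pose([.57,-.04,.36],RT); pause(.2); c=camera("wrist")
T=((.126,.082),(.042,.115),(-.042,.129),(-.126,.16))
print([proj(c,RC+ry*s+np.array([0,0,h])).round() for s,h in T])
s=camera("scene"); print([proj(s,RC+ry*q+np.array([0,0,h])).round() for q,h in T])
a=cv2.resize(c["img"][0:300,200:500,::-1],(400,400))
s=cv2.resize(s["img"][130:260,270:400,::-1],(400,400))
cv2.imwrite("pics/e.png",np.hstack([a,s])); print(observe()["time_s"])
E
```

```text
[array([381., -69.]), array([381.,  18.]), array([379., 105.]), array([379., 191.])]
[array([305., 204.]), array([326., 182.]), array([345., 168.]), array([364., 149.])]
51.4083
```

View pics/e.png

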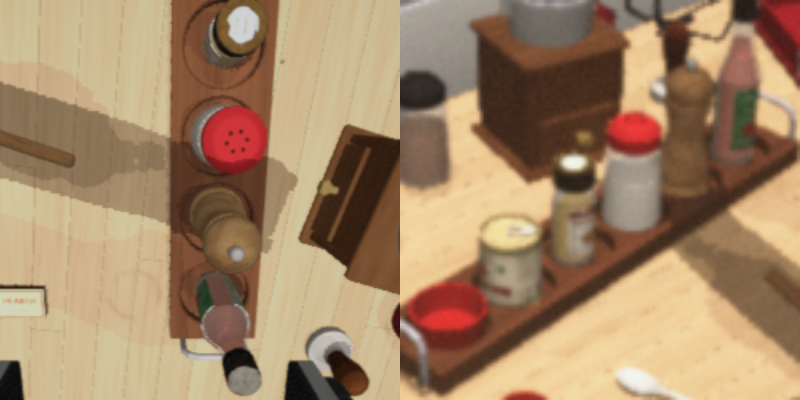

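The mill knob is at (377,190) against a predicted (379,191), and the shaker at (375,104) against (379,105). All are upright, so I'll hand in.

```bash
python3 -c "
from workcell import *
pause(.5);print(close_job())"
```

```text
the job is handed in; nothing more can be done
None
```

The mill, shaker, spice jar and tin stand upright in their sockets, stepping down from the bottle to the dish. I handed the job in at about 52 s; no verdict was returned.

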